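# Pry the spring retaining ring off a load roller's axle with the hook pick

### The arm

A 6-joint arm with a two-finger parallel gripper is mounted at the origin on the work surface. World frame = base frame: x ahead of the robot, y to its left, z up, the work surface at z = 0. Lengths are in m, angles in degrees, forces in N, time in s.
With the tool pointing down it reaches from about 0.425 to 0.95 m from the base axis. Payload 14.7 kg.
Tool frame: the origin (TCP) lies at the very end of the fingers, on their centre line; the grasp point (between the pads) lies 19 mm behind it; y points along the fingers, x is the direction in which the jaws open and shut, and the axes are right-handed (so a half turn about y gives the same grasp; the last joint's range is limited). The gripper opens to 85 mm and grips with 20 to 120 N. Pads are 22 mm wide; open, the fingers measure 114 mm over their backs; the gripper's body (76 mm by 85 mm) begins 54 mm behind the grasp point. The pads swing forward as they close: fully open they stand 13 mm farther back than shut.
Start: joints at [-68.331, 27.513, 91.461, -0, 61.026, -2.67], TCP at [0.268, -0.592, 0.231] pointing down, gripper open.
Joint ranges: [-157.49, 157.49], [-46.99, 117.5], [13.45, 153.17], [-89.5, 269.5], [5.16, 153.95], [-167.48, 167.48]. Speed limits (degrees/s): [108.29, 108.29, 136.94, 172.46, 172.46, 172.46].

### API

Orientations are given as [roll, pitch, yaw] about the fixed x, y, z axes, in that order (R = Rz(yaw) Ry(pitch) Rx(roll)).
In Python, from bench import arm gives the robot as it stands.
- The arm moves only by the tool jog_arm, never from a script. Its argument "moves" is a list that holds one entry, the list of rows, each a list of 6 numbers: the shift along the tool's x, y, z in units of 25 mm (1.0 is 25 mm), then the turn, a rotation vector about the tool's x, y, z in degrees. A call has exactly 5 rows; each row shifts and turns the pose as measured when the row begins, along the tool's axes as they then stand; what a row does not reach is not made up. A row lasts 1/8 s, in which the tool goes at most 62.5 mm and 10.7 degrees, less where a joint would pass 70% of its speed; a pose out of reach is approached as far as the arm can. A call is refused whole if a number of a shift passes 1 or a number of a turn 10.7, either way. A call with a gripper value outside its range is refused whole. "gripper" is the opening in per cent of the stroke, from 0 (shut) to 100 (fully open), set as the call begins (left out, the last holds). The fingers move at their own pace and stop on an object; "force" is the grip in N (left out, the last holds). Time passes only in rows, so rows that do not move let the fingers close, or fill a call up. It gives the time, the measured TCP pose, the force and the opening at its end, in the units of the state.
- arm.sense(): the state, without advancing time (a new reading comes with each control period).
- arm.grab_frame(name): name is "side" or "top"; returns the picture (384x512x3 uint8, red, green, blue); there is no depth.
- arm.camera_model(name): a dict with "K" (3x3 intrinsics, pixels), "dist" ([k1, k2, p1, p2, k3] as OpenCV has them; the pictures are not rectified), "world_from_camera" (4x4, takes a point from camera to world coordinates). Camera axes: x right, y up, looking along -z (the intrinsics and any distortion apply to the point x, -y, -z); pixel columns grow to the right and rows downward; lengths in m; the calibration is good to about 2 mm. A picture is of the moment at which its call begins. camera_model takes no time and is no camera call.
- arm.job_done(): hands the job in, once; it reports no verdict.
The state is a dict: "t": time; "qpos": joint angles; "dq": joint speeds; "joint_torque": joint torques, N m; "ee_pos": TCP position; "ee_rot": TCP orientation; "contact_force": force on the tool from outside, world axes, zero at the start; "moment": the same for the moment, N m; "grip_width": finger opening in m.
Only numpy, scipy, OpenCV 4.12 (cv2) and the standard library are available. Lean on these libraries where they do the work, as an engineer would, in place of code of your own. Each camera call takes 0.05 s, during which the arm holds its last target. There are 200 camera calls.

### The job

Take the hook pick from its wooden rest, set its bent tip into the gap at the closed back of the spring retaining ring on the upright axle, and pry the ring slowly and gently sideways out of its groove, easing it over the edge of the roller so that it drops into the metal catch tray. Work the ring with the pick only, never with the fingers, without digging the pick into the axle or roller or yanking the ring. Then lay the pick back across its rest with the hook hanging down, let go, and leave everything else where it is.

Things in the scene. Friction and masses are not known exactly. Their poses are not given: they have to be found in the camera images.
- hook_pick: Hook pick, 60 g: black square handle 14 x 14 x 100 mm, then a 5 mm steel shank bent 90 degrees down into a round tip 3 mm thick. Origin: middle of the handle's underside; x along the handle to the shank, z up. The tip stands at x = 82 mm and ends 25 mm below the origin. Starts across the rest, hook hanging down, in either pair of notches; grip its flats between the rest's two walls.
- hook_tip (a point): The lower end of the hook pick's bent tip, on its centre line; axes as the hook pick's. A sideways pull on it tilts the pick a little in the grip and the tip climbs, a few millimetres at full pull: keep it pressed down lightly (some 3 N) on the roller face while pulling, or it slips over the ring.
- ring: Spring retaining ring: flat open C of steel, 47 mm across, 2.5 mm thick, 22 g, in the axle's groove, lying on the roller face. Origin: centre, underside (on the axle's axis while seated); x to the middle of its closed back, mouth at -x. Band from radius 18 to 23.5 mm; lugs reach in to the groove at 54 and 128 degrees either side of x; the legs beyond 75 degrees are sprung.
- ring_gap (a point): Middle of the open slot at the ring's back, 15.2 mm from the ring's centre in its +x; axes as the ring's. Seen from above the slot runs from the axle's side (radius 12.5 mm) to the band (18 mm), about 16 mm wide, down to the roller face. Pulled along +x the ring climbs out within 13 mm against up to 11 N, more if pulled faster than 15 mm/s, then snaps free; over 20 N bends it.
- tray: Sheet metal catch tray, fixed, 220 x 180 mm, 25 mm high, 3 mm wall and floor, with the roller standing in it on a 54 mm square wooden block. Origin: on the axle's axis, at table height; z up. In this frame the tray reaches from x = -85 to +135 mm and y = -90 to +90 mm; its long side lies roughly where the ring's back points.
- roller: Black load roller standing on end in the tray with its steel axle, fixed; origin and axes as the tray's. The roller is 74 mm across, its flat upper face 73 mm above the origin; its rim is bevelled from radius 31 mm, down 6 mm. The axle's end, 25 mm across, rises to 88 mm; just above the face is the ring's groove, 20 mm across, 3.3 mm high. The pick must not press on either with more than 15 N.
- rest: Wooden tool rest, fixed: base 120 x 150 x 12 mm with two walls 10 mm thick across it, at x = -42 and +42 mm. Each wall has notches 22 mm wide and 10 mm deep at y = -35 and +35 mm, their floors 50 mm above the origin. Origin: centre of the underside; x lies along the tools, to the hook at the start.
- awl: straight pick: same handle as the hook pick (square, 14 x 14 x 100 mm) but a straight 50 mm spike with no bend; a bystander that lies in the other pair of notches of the rest. Origin under the middle of the handle, x along it to the spike.
- hub_cap: small black plastic cap, 32 mm across, 11 mm high, lying in the tray beside the roller; a bystander. Origin: centre of its underside.
- threadlock: small dark red bottle with white cap, 34 mm across, 85 mm tall; a bystander. Origin: centre of its underside.
- mallet: hammer with orange handle, 260 mm long, lying on the table; a bystander. Origin under its middle.
- foam_cup: white cup, 88 mm across, 110 mm tall; a bystander. Origin: centre of its underside.
- marker: pen, 125 x 12 x 12 mm, lying on the table; a bystander. Origin under its middle.
- spare_axle: loose steel axle standing on end, 25 mm across, 74 mm tall; a bystander. Origin: centre of its underside.
- tube_offcut: short black tube standing on end, 38 mm across, 75 mm tall; a bystander. Origin: centre of its underside.
Mind the look-alikes: they are no part of the job. Several things have the shape of the hook_pick; the one meant has the colours described above.

How it is judged (in metres and radians):
On the way, in this order (a step that is already met when the one before it is completed fails the run):
1. the hook pick's tip stands in the gap between the axle and the back of the ring, the ring still in its groove (x of hook_tip in the frame of ring between 0.0115 and 0.0195 m and y of hook_tip in the frame of ring between -0.009 and 0.009 m and z of hook_tip in the frame of ring below 0.0018 m and horizontal distance between ring and tray below 0.004 m), for 0.1 s.
2. the ring is pulled right out of the groove (horizontal distance between ring and tray above 0.018 m), for 0.05 s.
At the end, for the whole second after the job is handed in: The ring lies still in the catch tray (centre inside its walls, under 35 mm up, over 30 mm from the axle's axis); the hook pick lies still across its rest, down in a pair of notches (within 30 mm lengthwise, 7 mm sideways, 0.15 rad), hook down within 0.12 rad (x of ring in the frame of tray between -0.083 and 0.133 m and y of ring in the frame of tray between -0.088 and 0.088 m and z of ring in the frame of tray below 0.035 m and horizontal distance between ring and tray above 0.03 m and linear speed of each of ring, hook_pick below 0.02 m/s and x of hook_pick in the frame of rest between -0.03 and 0.03 m and z of hook_pick in the frame of rest between 0.046 and 0.055 m and (y of hook_pick in the frame of rest between 0.028 and 0.042 m or y of hook_pick in the frame of rest between -0.042 and -0.028 m) and angle between hook_pick's own z axis and vertical below 0.12 rad and angle between the x axis of hook_pick and the x axis of rest, either way round below 0.15 rad); the robot touches nothing.
It fails at once if the pick is dug into the axle or the roller (over 15 N) (contact force between hook_pick and roller above 15 N).
It fails at once if the ring is yanked or pressed with the pick over 20 N (contact force between hook_pick and ring above 20 N).
It fails at once if the fingers work the ring (contact force between the fingers and ring above 0.5 N).
It fails at once if a bystander is moved more than 30 mm (distance of any of awl, hub_cap, threadlock, mallet, foam_cup, marker, spare_axle, tube_offcut from where it was at the start of the episode above 0.03 m).
It also fails if it takes over 51 s, if anything falls off the work surface, if the arm or the gripper's body presses on something with over 40 N, if the wrist force passes 120 N, or if a joint passes its speed limit or range.

## Working session

There is one attempt and no reset: what is moved stays moved. The work goes in short steps, Python scripts to look and compute and a tool call to move; the robot and the scene stay as the last step left them, time stands still between calls to the robot, and variables do not carry over. Pictures are saved under pics/ and viewed, about 8 in all and at most 12, crops included, and the job is handed in when it is done.

Besides the shell and the picture viewer there is one more tool, called as name(argument=value, ...), one argument or row to a line, values as JSON. jog_arm: Moves the arm, as the interface text tells. Its arguments: {"type":"object","properties":{"moves":{"type":"array","items":{"type":"array","items":{"type":"array","items":{"type":"number"}}}},"gripper":{"type":"number"},"force":{"type":"number"}},"required":["moves"]}

```bash
mkdir -p pics; python3 - <<'E'
from bench import arm
import cv2
for n in("side","top"):
    im=arm.grab_frame(n); cv2.imwrite(f"pics/{n}0.png",im[:,:,::-1])
    m=arm.camera_model(n); print(n,m["K"],m["dist"],m["world_from_camera"])
print(arm.sense())
a=cv2.imread("pics/top0.png");cv2.imwrite("pics/top0b.png",cv2.resize(a,(800,600),interpolation=cv2.INTER_CUBIC))
a=cv2.imread("pics/side0.png");cv2.imwrite("pics/side0b.png",cv2.resize(a,(800,600),interpolation=cv2.INTER_CUBIC))
E
```

```text
side [[386.96733063   0.         254.34770025]
 [  0.         386.96733063 194.61852027]
 [  0.           0.           1.        ]] [-0.11410032  0.          0.          0.          0.        ] [[ 0.99657944  0.07286072 -0.03899673  0.5357993 ]
 [-0.08150525  0.78863248 -0.60943884 -0.7311244 ]
 [-0.01365007  0.61053266  0.79187344  0.91242682]
 [ 0.          0.          0.          1.        ]]
top [[430.4299803    0.         254.74030394]
 [  0.         430.4299803  190.84120333]
 [  0.           0.           1.        ]] [-0.08398331  0.          0.          0.          0.        ] [[-1.01361548e-02  9.94777853e-01 -1.01559254e-01  4.27548783e-01]
 [-9.99945217e-01 -1.03490002e-02 -1.56910092e-03 -6.18765264e-02]
 [-2.61194359e-03  1.01537786e-01  9.94828254e-01  1.61406445e+00]
 [ 0.00000000e+00  0.00000000e+00  0.00000000e+00  1.00000000e+00]]
{'t': 0.1, 'qpos': array([-6.83312850e+01,  2.75461491e+01,  9.14902426e+01, -2.25187338e-04,
        6.10269894e+01, -2.67023628e+00]), 'dq': array([ 0.05859129, -0.00590247, -0.10561052,  0.02180949, -0.01088514,
        0.0338625 ]), 'joint_torque': array([ 2.18056062e-03, -9.52255440e+01, -4.31038642e+01, -7.44358499e-05,
        5.34814841e-03,  9.13651490e-06]), 'ee_pos': array([ 0.26776374, -0.59187436,  0.23073718]), 'ee_rot': array([-8.99972439e+01,  6.33214541e-02, -6.56609381e+01]), 'contact_force': array([1.06833217, 0.3286903 , 1.25423598]), 'moment': array([-0.01420678,  0.04134282, -0.03591316]), 'grip_width': 0.08547970436753373}
```

View pics/top0b.png

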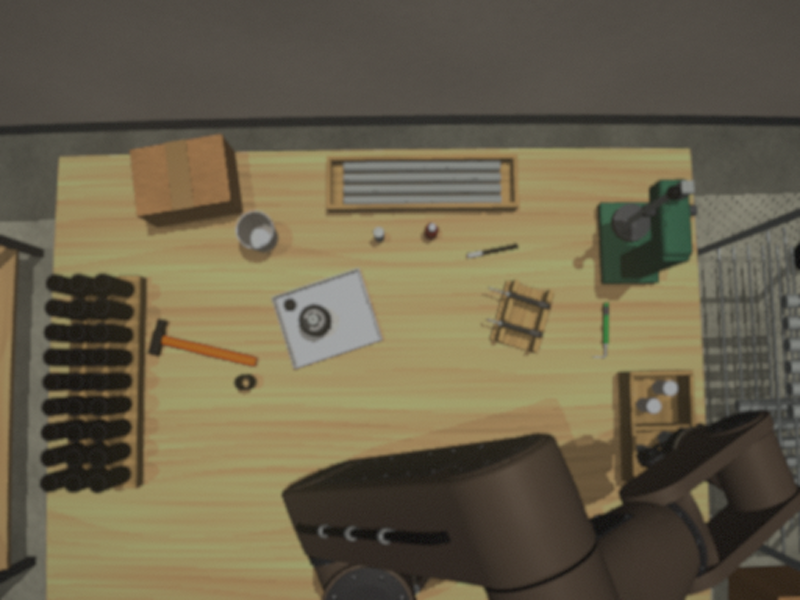

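View pics/side0b.png

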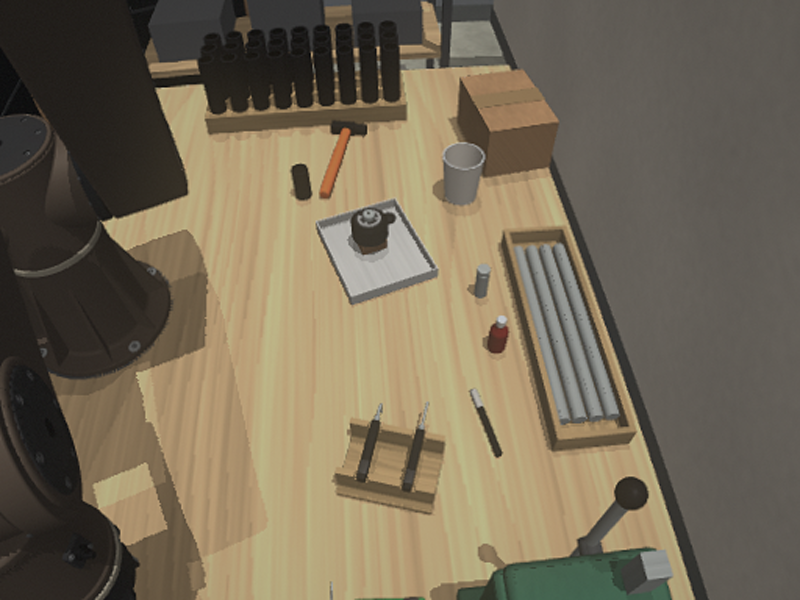

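Top view: tray at about (328,320) px with roller (315,320), rest at about (521,316) with two tools pointing +y. I'll enlarge both areas.

```bash
cat > h.py <<'E'
from bench import arm
import numpy as np, cv2
def ray(n,u,v):
    m=arm.camera_model(n);T=np.array(m["world_from_camera"])
    p=cv2.undistortPoints(np.array([[[u,v]]],float),np.array(m["K"]),np.array(m["dist"]))[0,0]
    return T[:3,3],T[:3,:3]@np.array([p[0],-p[1],-1])
def onz(n,u,v,z):
    o,d=ray(n,u,v);return o+d*(z-o[2])/d[2]
def proj(n,P):
    m=arm.camera_model(n);T=np.array(m["world_from_camera"])
    q=(np.atleast_2d(P)-T[:3,3])@T[:3,:3];q=q*[1,-1,-1]
    return cv2.projectPoints(q,np.zeros(3),np.zeros(3),np.array(m["K"]),np.array(m["dist"]))[0][:,0]
def crop(im,u0,v0,w,h,s): return cv2.resize(im[v0:v0+h,u0:u0+w],None,fx=s,fy=s,interpolation=cv2.INTER_CUBIC)
E
python3 - <<'E'
from h import *
t=cv2.imread("pics/top0.png");s=cv2.imread("pics/side0.png")
a=np.vstack([crop(t,168,168,80,60,5),crop(t,300,172,80,60,5)]) 
b=np.vstack([crop(s,196,122,100,75,4),crop(s,206,250,100,75,4)])
cv2.imwrite("pics/c1.png",np.hstack([a,b]))
E
```

```text
(no output)
```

View pics/c1.png

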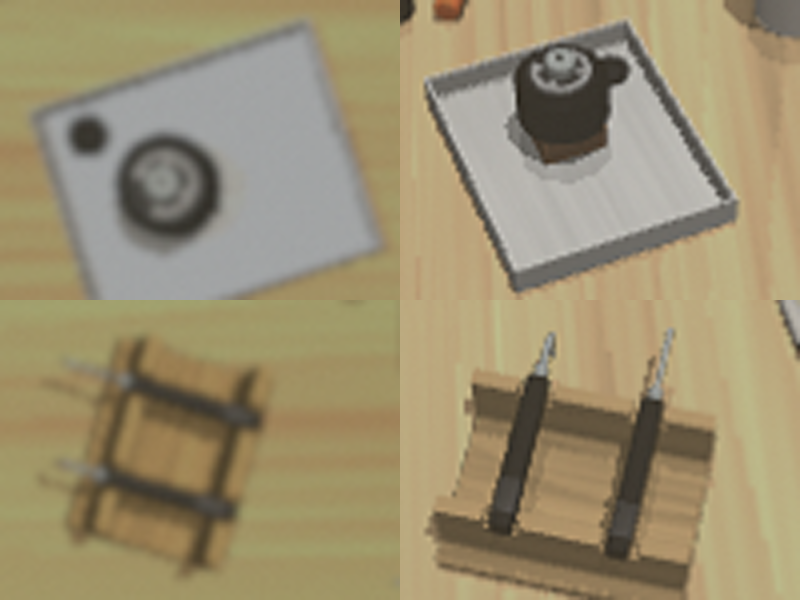

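```bash
python3 - <<'E'
from h import *
from scipy.optimize import least_squares
def T1(x,y):return ("top",(x+.5)/5-.5+168,(y+.5)/5-.5+168)
def S1(x,y):return ("side",(x-400+.5)/4-.5+196,(y+.5)/4-.5+122)
def T2(x,y):return ("top",(x+.5)/5-.5+300,(y-300+.5)/5-.5+172)
def S2(x,y):return ("side",(x-400+.5)/4-.5+206,(y-300+.5)/4-.5+250)
A=[(T1(35,115),-85,90,25),(T1(310,25),135,90,25),(T1(383,245),135,-90,25),(T1(160,183),0,0,88),
 (S1(427,80),-85,-90,25),(S1(625,23),-85,90,25),(S1(738,203),135,90,25),(S1(515,272),135,-90,25),(S1(562,58),0,0,88)]
def fit(A,g):
    def w(p,l):
        c,s=np.cos(p[2]),np.sin(p[2]);return [p[0]+c*l[0]-s*l[1],p[1]+s*l[0]+c*l[1],l[2]]
    f=lambda p:np.concatenate([proj(a[0][0],w(p,np.array(a[1:])/1e3))[0]-a[0][1:] for a in A])
    r=least_squares(f,g,loss="soft_l1");print(r.x[:2],np.degrees(r.x[2]));print(r.fun.reshape(-1,2).round(1).tolist());return r.x
tr=fit(A,[.6,.08,-1.25])
print("axle top",onz(*T1(160,183),.088),onz(*S1(562,58),.088))
# rest: use handles ends' centre (z 64), plus
for nm,ft,fs,gt,gs in [("hook",T2(103,475),S2(540,377),T2(236,511),S2(500,530)),("awl",T2(128,380),S2(654,398),T2(262,417),S2(617,555))]:
    for k in(ft,fs,gt,gs): print(nm,onz(*k,.060).round(4))
print("tips",onz(*T2(55,463),.057),onz(*S2(548,345),.05))
# ring profile
for n in("top","side"):
    im=cv2.cvtColor(cv2.imread(f"pics/{n}0.png"),cv2.COLOR_BGR2GRAY).astype(np.float32)
    c=onz(*(T1(160,183) if n=="top" else S1(562,58)),.088)
    an=np.arange(0,360,15)
    P=[[c[0]+.0207*np.cos(np.radians(a)),c[1]+.0207*np.sin(np.radians(a)),.0755] for a in an]
    uv=proj(n,P).astype(np.float32)
    v=cv2.remap(im,uv[:,0],uv[:,1],cv2.INTER_LINEAR).ravel()
    print(n,[(int(a),int(b)) for a,b in zip(an,v)])
E
```

```text
[0.53734617 0.13351878] -72.15147520816737
[[-0.8, -0.8], [0.3, -1.4], [0.8, 0.4], [1.0, 0.1], [-0.9, -0.3], [0.6, -1.1], [-0.1, -0.8], [-0.1, 0.3], [-0.6, 0.1]]
axle top [0.53759339 0.13724955 0.088     ] [0.53931173 0.13361731 0.088     ]
hook [ 0.5264 -0.2959  0.06  ]
hook [ 0.5259 -0.2995  0.06  ]
hook [ 0.4991 -0.392   0.06  ]
hook [ 0.497  -0.3948  0.06  ]
awl [ 0.5954 -0.3159  0.06  ]
awl [ 0.5935 -0.3196  0.06  ]
awl [ 0.5673 -0.4132  0.06  ]
awl [ 0.5625 -0.4154  0.06  ]
tips [ 0.53566823 -0.26163011  0.057     ] [ 0.53212645 -0.27274266  0.05      ]
top [(0, 120), (15, 114), (30, 113), (45, 116), (60, 117), (75, 98), (90, 73), (105, 67), (120, 65), (135, 67), (150, 79), (165, 109), (180, 118), (195, 119), (210, 115), (225, 117), (240, 125), (255, 124), (270, 119), (285, 113), (300, 113), (315, 116), (330, 118), (345, 124)]
side [(0, 139), (15, 118), (30, 136), (45, 122), (60, 132), (75, 130), (90, 139), (105, 135), (120, 136), (135, 80), (150, 74), (165, 144), (180, 132), (195, 129), (210, 137), (225, 132), (240, 135), (255, 128), (270, 123), (285, 125), (300, 126), (315, 126), (330, 131), (345, 127)]
```

```bash
cat >> h.py <<'E'
from scipy.spatial.transform import Rotation as Ro
def plan(pos,yaw,n):
    s=arm.sense();R=Ro.from_euler("xyz",s["ee_rot"],degrees=True)
    p=s["ee_pos"].copy();tgt=Ro.from_euler("xyz",[-90,0,yaw],degrees=True)
    rv=(R.inv()*tgt).as_rotvec(degrees=True);
    print("turn total",rv.round(2))
    d=(np.array(pos)-p)/n
    for i in range(n):
        Ri=R*Ro.from_rotvec(rv*i/n,degrees=True)
        print((Ri.inv().apply(d)/.025).round(3).tolist(),(rv/n).round(2).tolist())
E
python3 - <<'E'
from h import *
im=cv2.cvtColor(cv2.imread("pics/top0.png"),cv2.COLOR_BGR2GRAY).astype(np.float32)
g=np.arange(-.030,.0301,.0005);X,Y=np.meshgrid(g,g)
for n,c0 in(("top",(.5376,.1372)),("side",(.5393,.1336))):
    im=cv2.GaussianBlur(cv2.cvtColor(cv2.imread(f"pics/{n}0.png"),cv2.COLOR_BGR2GRAY).astype(np.float32),(3,3),0.5)
    best=[]
    for dx in np.arange(-.004,.0041,.001):
      for dy in np.arange(-.004,.0041,.001):
        c=np.array(c0)+[dx,dy]
        uv=proj(n,np.c_[X.ravel()+c[0],Y.ravel()+c[1],0*X.ravel()+.0755]).astype(np.float32)
        I=cv2.remap(im,uv[:,0],uv[:,1],cv2.INTER_LINEAR).ravel()
        r=np.hypot(X,Y).ravel();a=np.degrees(np.arctan2(Y,X)).ravel()
        m=(r>14)&(r<28)
        if n=="side": m&=~((np.abs((a-94+180)%360-180)<40)&(r<20))
        for yaw in range(-100,-30,3):
          for h in(128,136,144):
            M=((r>18)&(r<23.5)) if 0 else ((r>.018)&(r<.0235)&(np.abs((a-yaw+180)%360-180)<h))
            m2=(r<.030)&(r>.0145) 
            if n=="side": m2&=~((np.abs((a-94+180)%360-180)<40)&(r<.021))
            best.append((np.corrcoef(I[m2],M[m2])[0,1],yaw,h,*c.round(4)))
    best.sort(reverse=True);print(n,best[:4])
plan((.515,-.334,.15),-16.5,15)
E
```

```text
top [(np.float64(0.6089111022128489), -64, 136, np.float64(0.5376), np.float64(0.1372)), (np.float64(0.6088988970597053), -61, 136, np.float64(0.5376), np.float64(0.1372)), (np.float64(0.6085119263448462), -61, 136, np.float64(0.5376), np.float64(0.1362)), (np.float64(0.6083982293629773), -64, 136, np.float64(0.5376), np.float64(0.1362))]
side [(np.float64(0.69315350615954), -55, 144, np.float64(0.5373), np.float64(0.1346)), (np.float64(0.6920870390854518), -58, 144, np.float64(0.5373), np.float64(0.1346)), (np.float64(0.6911810574448757), -52, 144, np.float64(0.5373), np.float64(0.1346)), (np.float64(0.6894671574365904), -58, 144, np.float64(0.5373), np.float64(0.1336))]
turn total [-3.000e-02 -4.916e+01 -6.000e-02]
[-0.355, 0.216, 0.884] [-0.0, -3.28, -0.0]
[-0.303, 0.216, 0.903] [-0.0, -3.28, -0.0]
[-0.251, 0.216, 0.919] [-0.0, -3.28, -0.0]
[-0.198, 0.216, 0.932] [-0.0, -3.28, -0.0]
[-0.145, 0.216, 0.942] [-0.0, -3.28, -0.0]
[-0.091, 0.215, 0.948] [-0.0, -3.28, -0.0]
[-0.036, 0.215, 0.952] [-0.0, -3.28, -0.0]
[0.018, 0.215, 0.952] [-0.0, -3.28, -0.0]
[0.072, 0.215, 0.95] [-0.0, -3.28, -0.0]
[0.127, 0.215, 0.944] [-0.0, -3.28, -0.0]
[0.18, 0.215, 0.935] [-0.0, -3.28, -0.0]
[0.233, 0.215, 0.924] [-0.0, -3.28, -0.0]
[0.286, 0.215, 0.909] [-0.0, -3.28, -0.0]
[0.337, 0.215, 0.891] [-0.0, -3.28, -0.0]
[0.388, 0.215, 0.87] [-0.0, -3.28, -0.0]
```

jog_arm(
  moves=[
    [[-0.35, 0.21, 0.88, 0, -3.3, 0], [-0.3, 0.21, 0.9, 0, -3.3, 0], [-0.25, 0.21, 0.92, 0, -3.3, 0], [-0.2, 0.21, 0.93, 0, -3.3, 0], [-0.15, 0.21, 0.94, 0, -3.3, 0]],
  ],
  gripper=60,
  force=100,
)

```text
t: 0.72
ee_pos: [0.3537, -0.499, 0.202]
ee_rot: [-89.9, 0.2, -48.1]
contact_force: [-0.2, -0.2, 0.4]
grip_width: 0.051
```

jog_arm(
  moves=[
    [[-0.1, 0.21, 0.95, 0, -3.3, 0], [-0.04, 0.21, 0.95, 0, -3.3, 0], [0.02, 0.21, 0.95, 0, -3.3, 0], [0.07, 0.21, 0.95, 0, -3.3, 0], [0.13, 0.21, 0.95, 0, -3.3, 0]],
  ],
)

```text
t: 1.35
ee_pos: [0.4389, -0.3995, 0.1735]
ee_rot: [-89.8, 0.3, -30.2]
contact_force: [1.0, 0.6, 0.0]
grip_width: 0.0515
```

```bash
python3 - <<'E'
from h import *
s=arm.sense();print(s["t"],s["ee_pos"],s["ee_rot"],s["grip_width"])
plan((.515,-.334,.11),-16.5,10)
E
```

```text
1.35 [ 0.43891433 -0.39948487  0.17349993] [-89.786246     0.27821145 -30.1988739 ] 0.0515216547500943
turn total [ -0.25 -13.7   -0.25]
[0.133, 0.255, 0.379] [-0.02, -1.37, -0.03]
[0.141, 0.255, 0.375] [-0.02, -1.37, -0.03]
[0.15, 0.255, 0.372] [-0.02, -1.37, -0.03]
[0.159, 0.254, 0.368] [-0.02, -1.37, -0.03]
[0.168, 0.254, 0.365] [-0.02, -1.37, -0.03]
[0.176, 0.254, 0.361] [-0.02, -1.37, -0.03]
[0.185, 0.254, 0.356] [-0.02, -1.37, -0.03]
[0.193, 0.254, 0.352] [-0.02, -1.37, -0.03]
[0.201, 0.254, 0.347] [-0.02, -1.37, -0.03]
[0.209, 0.254, 0.343] [-0.02, -1.37, -0.03]
```

jog_arm(
  moves=[
    [[0.27, 0.5, 0.76, 0, -2.8, 0], [0.3, 0.5, 0.75, 0, -2.8, 0], [0.34, 0.5, 0.73, 0, -2.8, 0], [0.38, 0.5, 0.71, 0, -2.8, 0], [0.41, 0.5, 0.69, 0, -2.8, 0]],
  ],
)

```text
t: 1.98
ee_pos: [0.5201, -0.327, 0.1065]
ee_rot: [-89.7, 0.2, -15.1]
contact_force: [-0.2, 0.4, 0.5]
grip_width: 0.0514
```

```bash
python3 - <<'E'
from h import *
s=arm.sense();print(s["t"],s["ee_pos"],s["ee_rot"],s["grip_width"])
plan((.515,-.334,.11),-16.5,1)
a=arm.grab_frame("top")[:,:,::-1];b=arm.grab_frame("side")[:,:,::-1]
cv2.imwrite("pics/c2.png",np.hstack([crop(a,300,160,80,80,5),crop(b,206,235,100,100,4)]))
E
```

```text
1.975 [ 0.52005291 -0.32696003  0.10653774] [-89.7020612    0.24944142 -15.1008829 ] 0.051357263137523194
turn total [-0.29  1.4  -0.25]
[-0.122, -0.14, -0.324] [-0.29, 1.4, -0.25]
```

View pics/c2.png

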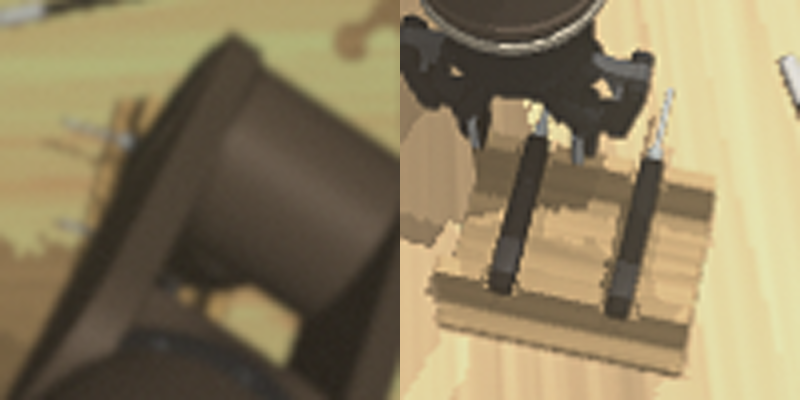

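Side view: fingers (478,130)/(578,148) straddle the hook pick (bent tip, nearer the robot), so I'll correct by ~8 mm and go down.

jog_arm(
  moves=[
    [[-0.12, 0.3, -0.32, 0, 1.4, 0], [0, 0.6, 0, 0, 0, 0], [0, 0.6, 0, 0, 0, 0], [0, 0.6, 0, 0, 0, 0], [0, 0.5, 0, 0, 0, 0]],
  ],
)

```text
t: 2.7
ee_pos: [0.514, -0.3342, 0.0368]
ee_rot: [-89.7, 0.3, -16.7]
contact_force: [-0.4, -0.1, -0.0]
grip_width: 0.0509
```

```bash
python3 - <<'E'
from h import *
s=arm.sense();print(s["t"],s["ee_pos"],s["ee_rot"],s["contact_force"])
plan((.515,-.334,.038),-16.5,1)
E
```

```text
2.7 [ 0.51398335 -0.33421721  0.0367508 ] [-89.69935968   0.2924572  -16.66368277] [-0.4390998  -0.06943868 -0.02705872]
turn total [-0.3  -0.16 -0.29]
[0.036, -0.05, 0.02] [-0.3, -0.16, -0.29]
```

jog_arm(
  moves=[
    [[0, -0.04, 0, -0.3, 0, -0.3], [0, 0, 0, 0, 0, 0], [0, 0, 0, 0, 0, 0], [0, 0, 0, 0, 0, 0], [0, 0, 0, 0, 0, 0]],
  ],
  gripper=0,
  force=110,
)

```text
t: 3.32
ee_pos: [0.5142, -0.3342, 0.0378]
ee_rot: [-90.0, -0.0, -16.6]
contact_force: [0.6, -0.5, -0.6]
grip_width: 0.0121
```

jog_arm(
  moves=[
    [[0, 0, 0, 0, 0, 0], [0, 0, 0, 0, 0, 0], [0, -0.1, 0, 0, 0, 0], [0, -0.3, 0, 0, 0, 0], [0, -0.6, 0, 0, 0, 0]],
  ],
)

```text
t: 3.95
ee_pos: [0.5136, -0.3338, 0.0635]
ee_rot: [-90.0, 0.0, -16.7]
contact_force: [-0.2, 0.2, -0.5]
grip_width: 0.0124
```

```bash
python3 - <<'E'
from h import *
plan((.585,.0505,.14),29,20)
E
```

```text
turn total [-2.000e-02 -4.565e+01 -4.000e-02]
[-0.084, -0.153, 0.777] [-0.0, -2.28, -0.0]
[-0.053, -0.153, 0.78] [-0.0, -2.28, -0.0]
[-0.022, -0.153, 0.782] [-0.0, -2.28, -0.0]
[0.01, -0.153, 0.782] [-0.0, -2.28, -0.0]
[0.041, -0.153, 0.781] [-0.0, -2.28, -0.0]
[0.072, -0.153, 0.779] [-0.0, -2.28, -0.0]
[0.103, -0.153, 0.775] [-0.0, -2.28, -0.0]
[0.134, -0.153, 0.77] [-0.0, -2.28, -0.0]
[0.164, -0.153, 0.764] [-0.0, -2.28, -0.0]
[0.194, -0.153, 0.757] [-0.0, -2.28, -0.0]
[0.225, -0.153, 0.749] [-0.0, -2.28, -0.0]
[0.254, -0.153, 0.739] [-0.0, -2.28, -0.0]
[0.283, -0.153, 0.729] [-0.0, -2.28, -0.0]
[0.312, -0.153, 0.717] [-0.0, -2.28, -0.0]
[0.341, -0.153, 0.704] [-0.0, -2.28, -0.0]
[0.368, -0.153, 0.69] [-0.0, -2.28, -0.0]
[0.395, -0.153, 0.674] [-0.0, -2.28, -0.0]
[0.422, -0.153, 0.658] [-0.0, -2.28, -0.0]
[0.448, -0.153, 0.641] [-0.0, -2.28, -0.0]
[0.473, -0.153, 0.622] [-0.0, -2.28, -0.0]
```

jog_arm(
  moves=[
    [[0, -0.8, 0.2, 0, 0, 0], [-0.05, -0.8, 0.5, 0, -2.3, 0], [-0.05, -0.7, 0.75, 0, -2.3, 0], [0, -0.5, 0.8, 0, -2.3, 0], [0.02, -0.2, 0.8, 0, -2.3, 0]],
  ],
)

```text
t: 4.58
ee_pos: [0.5302, -0.2554, 0.1457]
ee_rot: [-90.1, -0.1, -6.9]
contact_force: [0.3, 0.1, -0.1]
grip_width: 0.0119
```

jog_arm(
  moves=[
    [[0.05, 0, 0.8, 0, -2.3, 0], [0.08, 0, 0.8, 0, -2.3, 0], [0.12, 0, 0.8, 0, -2.3, 0], [0.15, 0, 0.8, 0, -2.3, 0], [0.18, 0, 0.8, 0, -2.3, 0]],
  ],
)

```text
t: 5.2
ee_pos: [0.5482, -0.1474, 0.1439]
ee_rot: [-90.0, 0.0, 5.5]
contact_force: [-0.3, -0.5, -0.5]
grip_width: 0.0127
```

jog_arm(
  moves=[
    [[0.2, 0, 0.78, 0, -2.3, 0], [0.23, 0, 0.77, 0, -2.3, 0], [0.27, 0, 0.76, 0, -2.3, 0], [0.3, 0, 0.75, 0, -2.3, 0], [0.33, 0, 0.73, 0, -2.3, 0]],
  ],
)

```text
t: 5.82
ee_pos: [0.5629, -0.0403, 0.1414]
ee_rot: [-89.9, 0.2, 17.9]
contact_force: [0.5, -0.7, -1.3]
grip_width: 0.0124
```

```bash
python3 - <<'E'
from h import *
plan((.585,.0505,.115),29,5)
E
```

```text
turn total [ -0.13 -11.12  -0.22]
[0.392, 0.211, 0.636] [-0.03, -2.22, -0.04]
[0.417, 0.211, 0.621] [-0.03, -2.22, -0.04]
[0.44, 0.211, 0.604] [-0.03, -2.22, -0.04]
[0.463, 0.211, 0.587] [-0.03, -2.22, -0.04]
[0.485, 0.211, 0.568] [-0.03, -2.22, -0.04]
```

jog_arm(
  moves=[
    [[0.4, 0.21, 0.64, 0, -2.3, 0], [0.42, 0.21, 0.62, 0, -2.2, 0], [0.44, 0.21, 0.6, 0, -2.2, 0], [0.46, 0.21, 0.57, 0, -2.2, 0], [0.47, 0.21, 0.5, 0, -2, 0]],
  ],
)

```text
t: 6.45
ee_pos: [0.586, 0.0553, 0.1124]
ee_rot: [-89.8, 0.3, 29.6]
contact_force: [-0.0, 0.2, -0.5]
grip_width: 0.0119
```

```bash
python3 - <<'E'
from h import *
s=arm.sense();print(s["t"],s["ee_pos"],s["ee_rot"],s["contact_force"])
plan((.585,.0505,.115),29,1)
a=arm.grab_frame("top")[:,:,::-1];b=arm.grab_frame("side")[:,:,::-1]
cv2.imwrite("pics/top3.png",a);cv2.imwrite("pics/side3.png",b)
cv2.imwrite("pics/c3.png",np.hstack([crop(a,180,180,40,56,10),crop(b,216,120,40,56,10)]))
p=s["ee_pos"];R=Ro.from_euler("xyz",s["ee_rot"],degrees=True)
for L in(.066,.07,.074):
  q=R.apply([0,-.0128*-1-.0*0,0]) if 0 else p+R.apply([0,.0128,L]);print(L,q,proj("top",q),proj("side",q))
E
```

```text
6.45 [0.58598733 0.05527708 0.11235308] [-89.81136111   0.27002485  29.58535977] [-0.01198779  0.19913866 -0.53199342]
turn total [-0.19  0.58 -0.27]
[-0.129, -0.106, -0.146] [-0.19, 0.58, -0.27]
0.066 [0.55332963 0.11267913 0.09977058] [[206.11002882 199.4544998 ]] [[240.95067394 137.7886913 ]]
0.07 [0.55135482 0.11615763 0.09978375] [[205.12709294 200.02098447]] [[240.22641218 137.02581322]]
0.074 [0.54938    0.11963612 0.09979692] [[204.14404298 200.58755782]] [[239.50482776 136.26582862]]
```

View pics/c3.png

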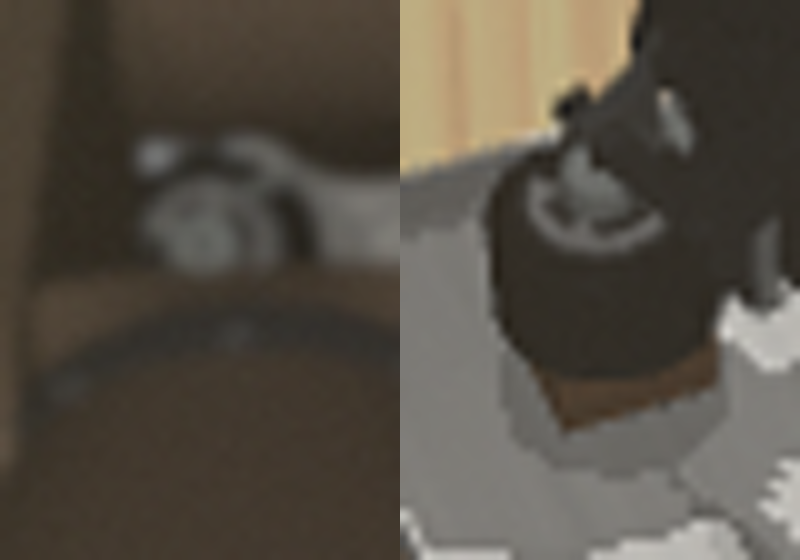

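```bash
python3 - <<'E'
from h import *
s=arm.sense();p=s["ee_pos"];R=Ro.from_euler("xyz",s["ee_rot"],degrees=True)
out=[]
for n,u0,v0 in(("top",185,175),("side",220,120)):
    im=cv2.imread(f"pics/{n}3.png");w,h=(50,50);c=crop(im,u0,v0,w,h,8)
    c=cv2.convertScaleAbs(c,alpha=1.5,beta=10);d=c.copy()
    def L(P,col):
        q=((proj(n,np.array(P))-[u0,v0]+.5)*8-.5).astype(int);cv2.polylines(d,[q.reshape(-1,1,2)],False,col,1)
    f=lambda x,y,z:p+R.apply([y,-z,x])   # pick frame rel: x fwd,z up rel TCP
    B=-.0128*0+.0122
    for y in(-.007,.007):
        for z in(.0122,.0262): L([f(-.062,y,z),f(.038,y,z)],(0,0,255))
    L([f(.038,0,.019),f(.07,0,.019),f(.07,0,-.0128)],(0,255,0))
    t=np.linspace(0,2*np.pi,40);ax=np.array([.5385,.1354])
    for r,z,col in((.0125,.088,(255,0,0)),(.0235,.0755,(255,255,0)),(.037,.067,(255,0,255))): L(np.c_[ax[0]+r*np.cos(t),ax[1]+r*np.sin(t),0*t+z],col)
    out.append(np.hstack([c,d]) if 0 else np.vstack([c,d])[:, :])
m=np.hstack(out);cv2.imwrite("pics/c4.png",cv2.resize(m,(600,600)))
E
```

```text
(no output)
```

View pics/c4.png

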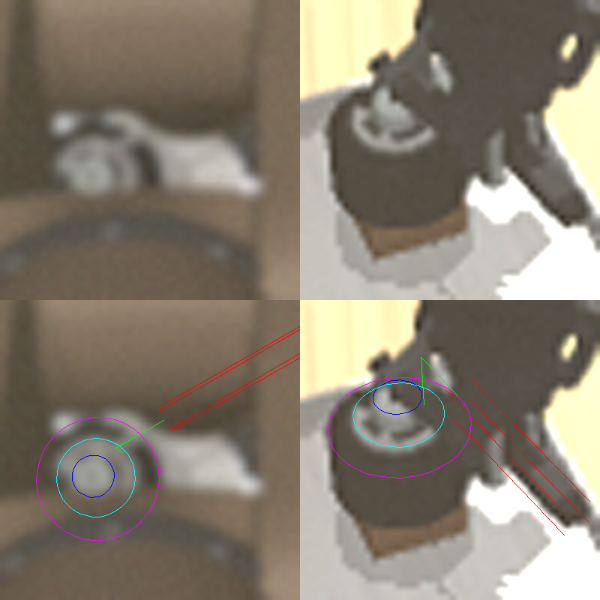

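The handle overlay matches in the side view; the tip itself is hidden by the gripper, so I'll find the axle by touch, lowering to 10 mm above the face at r≈24 mm.

jog_arm(
  moves=[
    [[-0.1, 0.1, 0, -0.2, 0.5, -0.3], [0, 0.15, 0, 0, 0, 0], [0, 0.15, 0, 0, 0, 0], [0, 0.15, 0, 0, 0, 0], [0, 0.1, 0, 0, 0, 0]],
  ],
)

```text
t: 7.18
ee_pos: [0.5836, 0.0532, 0.095]
ee_rot: [-90.0, -0.0, 29.0]
contact_force: [-0.8, -0.4, -0.7]
grip_width: 0.0121
```

jog_arm(
  moves=[
    [[0, 0, 0.08, 0, 0, 0], [0, 0, 0.06, 0, 0, 0], [0, 0, 0.06, 0, 0, 0], [0, 0, 0.04, 0, 0, 0], [0, 0, 0, 0, 0, 0]],
  ],
)

```text
t: 7.8
ee_pos: [0.5805, 0.0589, 0.0951]
ee_rot: [-90.0, -0.0, 29.0]
contact_force: [-0.5, 0.5, -0.6]
grip_width: 0.0122
```

jog_arm(
  moves=[
    [[0, 0, 0.04, 0, 0, 0], [0, 0, 0.04, 0, 0, 0], [0, 0, 0.04, 0, 0, 0], [0, 0, 0, 0, 0, 0], [0, 0, 0, 0, 0, 0]],
  ],
)

```text
t: 8.43
ee_pos: [0.579, 0.0617, 0.0952]
ee_rot: [-90.0, -0.1, 29.0]
contact_force: [0.6, 0.4, -0.2]
grip_width: 0.012
```

jog_arm(
  moves=[
    [[0, 0, 0.04, 0, 0, 0], [0, 0, 0.04, 0, 0, 0], [0, 0, 0.04, 0, 0, 0], [0, 0, 0.02, 0, 0, 0], [0, 0, 0.02, 0, 0, 0]],
  ],
)

```text
t: 9.05
ee_pos: [0.5788, 0.0631, 0.0959]
ee_rot: [-90.3, -0.1, 29.1]
contact_force: [0.5, -6.1, -1.0]
grip_width: 0.0119
```

jog_arm(
  moves=[
    [[0, 0, -0.08, 0.3, 0, 0], [0, 0.02, 0, 0, 0, 0], [0, 0.08, 0, 0, 0, 0], [0, 0.08, 0, 0, 0, 0], [0, 0.02, 0, 0, 0, 0]],
  ],
)

```text
t: 9.68
ee_pos: [0.5796, 0.0615, 0.0904]
ee_rot: [-89.9, -0.1, 29.0]
contact_force: [-0.0, -0.3, 0.2]
grip_width: 0.0122
```

jog_arm(
  moves=[
    [[0, 0.04, 0, 0, 0, 0], [0, 0.04, 0, 0, 0, 0], [0, 0.03, 0, 0, 0, 0], [0, 0.02, 0, 0, 0, 0], [0, 0.02, 0, 0, 0, 0]],
  ],
)

```text
t: 10.3
ee_pos: [0.5795, 0.0616, 0.0864]
ee_rot: [-89.9, -0.1, 29.1]
contact_force: [0.4, 0.9, -1.2]
grip_width: 0.0121
```

jog_arm(
  moves=[
    [[0, 0.02, 0, 0, 0, 0], [0, 0.02, 0, 0, 0, 0], [0, 0.02, 0, 0, 0, 0], [0, 0.02, 0, 0, 0, 0], [0, 0.02, 0, 0, 0, 0]],
  ],
)

```text
t: 10.92
ee_pos: [0.5796, 0.0615, 0.0838]
ee_rot: [-89.9, -0.1, 29.0]
contact_force: [0.1, -0.7, 1.0]
grip_width: 0.0125
```

jog_arm(
  moves=[
    [[0, 0.02, 0, 0, 0, 0], [0, 0.02, 0, 0, 0, 0], [0, 0.02, 0, 0, 0, 0], [0, 0.02, 0, 0, 0, 0], [0, 0.02, 0, 0, 0, 0]],
  ],
)

```text
t: 11.55
ee_pos: [0.5802, 0.0613, 0.0822]
ee_rot: [-90.0, -0.2, 29.1]
contact_force: [-1.9, -1.9, 8.5]
grip_width: 0.0121
```

jog_arm(
  moves=[
    [[0, -0.01, 0, 0, 0, 0], [0, 0.005, -0.03, 0, 0, 0], [0, 0.005, -0.03, 0, 0, 0], [0, 0.007, -0.03, 0, 0, 0], [0, 0.007, -0.03, 0, 0, 0]],
  ],
)

```text
t: 12.18
ee_pos: [0.5809, 0.06, 0.0823]
ee_rot: [-89.9, -0.2, 29.0]
contact_force: [-1.4, 2.8, 6.3]
grip_width: 0.0117
```

jog_arm(
  moves=[
    [[0, 0.003, -0.05, 0, 0, 0], [0, 0.004, -0.05, 0, 0, 0], [0, 0.004, -0.05, 0, 0, 0], [0, 0.004, -0.05, 0, 0, 0], [0, 0.004, -0.05, 0, 0, 0]],
  ],
)

```text
t: 12.8
ee_pos: [0.581, 0.0573, 0.0815]
ee_rot: [-89.5, -0.0, 28.9]
contact_force: [-4.4, 8.8, 5.1]
grip_width: 0.0123
```

jog_arm(
  moves=[
    [[0, 0.004, -0.05, 0, 0, 0], [0, 0.004, -0.05, 0, 0, 0], [0, 0.004, -0.05, 0, 0, 0], [0, 0.004, -0.05, 0, 0, 0], [0, 0.004, -0.05, 0, 0, 0]],
  ],
)

```text
t: 13.42
ee_pos: [0.5803, 0.0563, 0.0806]
ee_rot: [-89.1, 0.2, 28.8]
contact_force: [-3.8, 8.5, 6.5]
grip_width: 0.0122
```

jog_arm(
  moves=[
    [[0.01, 0.002, -0.06, -0.3, 0, 0], [0.01, 0.002, -0.065, -0.3, 0, 0], [0.01, 0.002, -0.07, -0.3, 0, 0], [0.01, 0.002, -0.07, -0.3, 0, 0], [0.01, 0.002, -0.07, -0.3, 0, 0]],
  ],
)

```text
t: 14.05
ee_pos: [0.581, 0.0543, 0.0801]
ee_rot: [-90.1, 0.4, 28.6]
contact_force: [-4.7, 10.7, 5.8]
grip_width: 0.0124
```

jog_arm(
  moves=[
    [[0.005, 0.003, -0.07, -0.1, 0, 0], [0.005, 0.003, -0.07, -0.2, 0, 0], [0.005, 0.003, -0.07, -0.2, 0, 0], [0.005, 0.003, -0.07, -0.2, 0, 0], [0.005, 0.003, -0.07, -0.2, 0, 0]],
  ],
)

```text
t: 14.68
ee_pos: [0.582, 0.0515, 0.0798]
ee_rot: [-90.6, 0.6, 28.5]
contact_force: [-6.7, 10.4, 9.0]
grip_width: 0.0124
```

jog_arm(
  moves=[
    [[0.003, 0, -0.07, 0, 0, -0.1], [0.003, 0, -0.07, 0, 0, -0.1], [0.003, 0, -0.07, 0, 0, -0.1], [0.003, 0, -0.07, 0, 0, -0.1], [0.003, 0, -0.07, 0, 0, -0.1]],
  ],
)

```text
t: 15.3
ee_pos: [0.5822, 0.0481, 0.0798]
ee_rot: [-90.2, 0.3, 28.4]
contact_force: [-3.6, 5.7, 7.7]
grip_width: 0.0121
```

jog_arm(
  moves=[
    [[0.01, 0, -0.06, 0, 0, 0], [0.01, 0, -0.06, -0.1, 0, 0], [0.01, 0, -0.06, -0.1, 0, 0], [0.01, 0, -0.06, 0, 0, 0], [0.01, 0, -0.06, 0, 0, 0]],
  ],
)

```text
t: 15.92
ee_pos: [0.5861, 0.0432, 0.0802]
ee_rot: [-90.3, 0.4, 28.4]
contact_force: [0.3, 0.0, -0.6]
grip_width: 0.0122
```

```bash
python3 - <<'E'
from h import *
s=arm.sense();print(s["t"],s["ee_pos"],s["ee_rot"],s["contact_force"])
a=arm.grab_frame("top")[:,:,::-1];b=arm.grab_frame("side")[:,:,::-1]
cv2.imwrite("pics/c5.png",np.hstack([cv2.convertScaleAbs(crop(a,175,175,50,60,8),alpha=1.5),crop(b,210,118,50,60,8)]))
E
```

```text
15.925 [0.58613708 0.04319005 0.08018203] [-90.25004289   0.35648911  28.38820057] [ 0.25519173  0.03923427 -0.56862259]
```

View pics/c5.png

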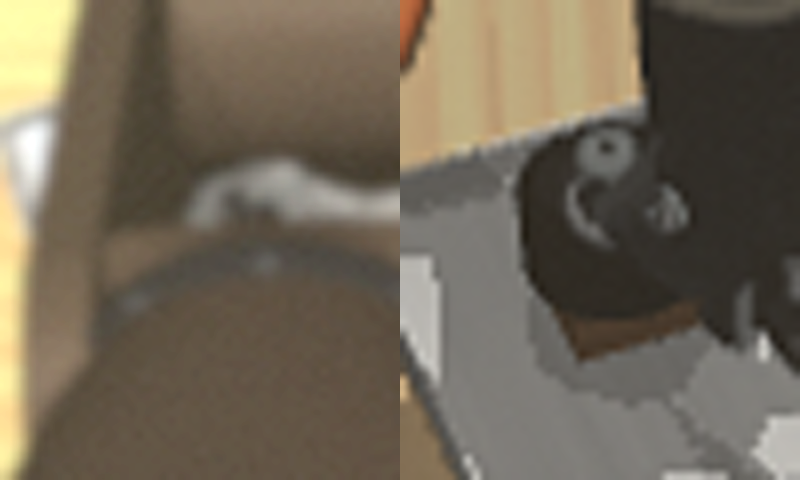

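The axle (605,150) is clear of the ring, which lies shifted toward (625,210): it's out of the groove. I'll keep drawing it over the edge.

jog_arm(
  moves=[
    [[0, 0.01, -0.06, 0, 0, 0], [0, 0.01, -0.06, 0, 0, 0], [0, 0.01, -0.06, 0, 0, 0], [0, 0.01, -0.06, 0, 0, 0], [0, 0.01, -0.06, 0, 0, 0]],
  ],
)

```text
t: 16.65
ee_pos: [0.5897, 0.0362, 0.0785]
ee_rot: [-90.2, 0.4, 28.4]
contact_force: [-0.7, 0.1, -1.5]
grip_width: 0.0123
```

jog_arm(
  moves=[
    [[0, 0.01, -0.06, 0, 0, 0], [0, 0.01, -0.06, 0, 0, 0], [0, 0.01, -0.06, 0, 0, 0], [0, 0.01, -0.06, 0, 0, 0], [0, 0.01, -0.06, 0, 0, 0]],
  ],
)

```text
t: 17.27
ee_pos: [0.5934, 0.0291, 0.0772]
ee_rot: [-90.2, 0.4, 28.4]
contact_force: [0.3, 0.2, 0.2]
grip_width: 0.0121
```

```bash
python3 - <<'E'
from h import *
a=arm.grab_frame("top")[:,:,::-1];b=arm.grab_frame("side")[:,:,::-1]
cv2.imwrite("pics/c6.png",np.hstack([cv2.convertScaleAbs(crop(a,175,175,50,60,8),alpha=1.5),crop(b,210,118,50,60,8)]))
E
```

```text
(no output)
```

View pics/c6.png

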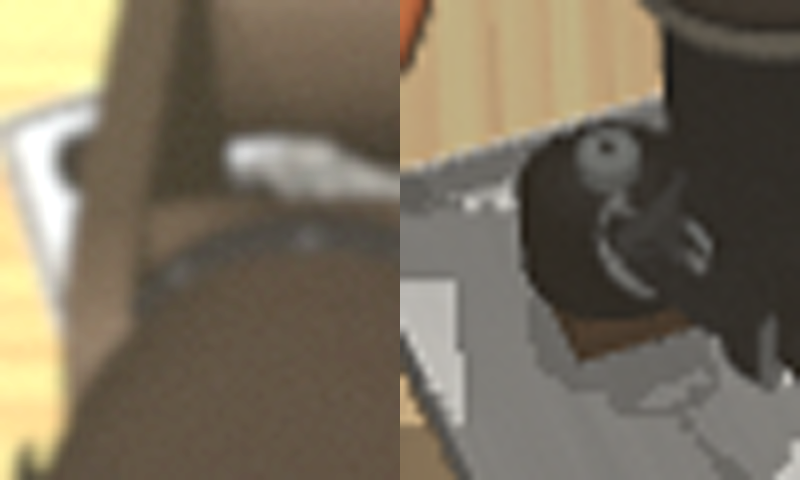

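Ring (600–710, 190–300 px) follows the hook toward the edge; I'll continue.

jog_arm(
  moves=[
    [[0, 0, -0.09, 0, 0, 0], [0, 0, -0.09, 0, 0, 0], [0, 0, -0.09, 0, 0, 0], [0, 0, -0.09, 0, 0, 0], [0, 0, -0.09, 0, 0, 0]],
  ],
)

```text
t: 18.0
ee_pos: [0.5993, 0.0185, 0.0772]
ee_rot: [-90.2, 0.4, 28.4]
contact_force: [-0.5, -1.0, -0.5]
grip_width: 0.012
```

jog_arm(
  moves=[
    [[0, 0, -0.1, 0, 0, 0], [0, 0, -0.1, 0, 0, 0], [0, 0, -0.1, 0, 0, 0], [0, 0, -0.1, 0, 0, 0], [0, 0, -0.1, 0, 0, 0]],
  ],
)

```text
t: 18.62
ee_pos: [0.6056, 0.0067, 0.0773]
ee_rot: [-90.2, 0.4, 28.4]
contact_force: [-0.1, -0.2, -0.6]
grip_width: 0.0124
```

```bash
python3 - <<'E'
from h import *
a=arm.grab_frame("top")[:,:,::-1];b=arm.grab_frame("side")[:,:,::-1]
cv2.imwrite("pics/c7.png",np.hstack([cv2.convertScaleAbs(crop(a,175,165,50,60,8),alpha=1.5),crop(b,210,118,60,60,8)]))
E
```

```text
(no output)
```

View pics/c7.png

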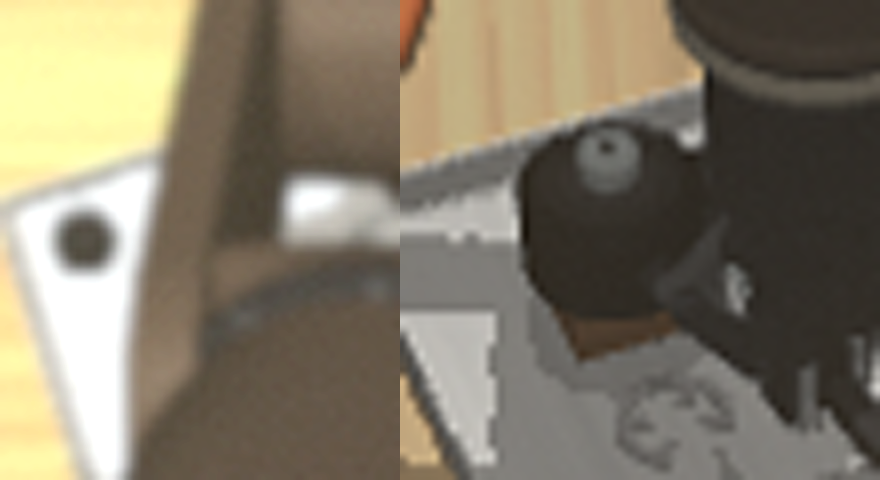

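The ring has dropped into the tray at about (675,425) px in the crop. Going back to the rest.

jog_arm(
  moves=[
    [[0, -0.5, -0.2, 0, 0, 0], [0, -0.8, -0.3, 0, 0, 0], [0, -0.7, -0.4, 0, 0, 0], [0, -0.3, -0.5, 0, 0, 0], [0, 0, -0.5, 0, 0, 0]],
  ],
)

```text
t: 19.35
ee_pos: [0.6298, -0.0365, 0.1394]
ee_rot: [-90.3, 0.3, 28.4]
contact_force: [0.5, -0.0, -1.1]
grip_width: 0.0121
```

```bash
python3 - <<'E'
from h import *
print(arm.sense()["ee_pos"]);plan((.514,-.334,.13),-16.65,15)
E
```

```text
[ 0.62983554 -0.03648388  0.13937619]
turn total [ 0.39 45.08 -0.2 ]
[-0.649, 0.031, -0.551] [0.03, 3.01, -0.01]
[-0.619, 0.031, -0.584] [0.03, 3.01, -0.01]
[-0.588, 0.031, -0.615] [0.03, 3.01, -0.01]
[-0.555, 0.03, -0.645] [0.03, 3.01, -0.01]
[-0.52, 0.03, -0.674] [0.03, 3.01, -0.01]
[-0.484, 0.029, -0.7] [0.03, 3.01, -0.01]
[-0.447, 0.029, -0.725] [0.03, 3.01, -0.01]
[-0.408, 0.028, -0.747] [0.03, 3.01, -0.01]
[-0.369, 0.028, -0.767] [0.03, 3.01, -0.01]
[-0.328, 0.028, -0.786] [0.03, 3.01, -0.01]
[-0.286, 0.027, -0.802] [0.03, 3.01, -0.01]
[-0.244, 0.027, -0.816] [0.03, 3.01, -0.01]
[-0.201, 0.026, -0.827] [0.03, 3.01, -0.01]
[-0.157, 0.026, -0.837] [0.03, 3.01, -0.01]
[-0.113, 0.025, -0.844] [0.03, 3.01, -0.01]
```

jog_arm(
  moves=[
    [[-0.65, 0, -0.55, 0, 3, 0], [-0.62, 0, -0.58, 0, 3, 0], [-0.59, 0, -0.61, 0, 3, 0], [-0.55, 0, -0.64, 0, 3, 0], [-0.52, 0, -0.67, 0, 3, 0]],
  ],
)

```text
t: 19.98
ee_pos: [0.5864, -0.1418, 0.1383]
ee_rot: [-90.3, 0.4, 12.4]
contact_force: [-0.1, -0.3, -1.0]
grip_width: 0.0119
```

jog_arm(
  moves=[
    [[-0.48, 0.02, -0.7, 0, 3, 0], [-0.45, 0.02, -0.72, 0, 3, 0], [-0.41, 0.02, -0.75, 0, 3, 0], [-0.37, 0.02, -0.77, 0, 3, 0], [-0.33, 0.02, -0.78, 0, 3, 0]],
  ],
)

```text
t: 20.6
ee_pos: [0.54, -0.2473, 0.1364]
ee_rot: [-90.4, 0.4, -3.9]
contact_force: [-0.1, -0.9, -1.1]
grip_width: 0.0122
```

```bash
python3 - <<'E'
from h import *
plan((.514,-.334,.12),-16.65,5)
E
```

```text
turn total [ 0.42 12.8  -0.33]
[-0.16, 0.137, -0.706] [0.08, 2.56, -0.07]
[-0.129, 0.136, -0.712] [0.08, 2.56, -0.07]
[-0.097, 0.134, -0.717] [0.08, 2.56, -0.07]
[-0.065, 0.133, -0.721] [0.08, 2.56, -0.07]
[-0.033, 0.132, -0.724] [0.08, 2.56, -0.07]
```

jog_arm(
  moves=[
    [[-0.16, 0.1, -0.7, 0.1, 2.6, -0.1], [-0.13, 0.1, -0.7, 0.1, 2.6, -0.1], [-0.1, 0.1, -0.7, 0.1, 2.5, -0.1], [-0.06, 0.1, -0.7, 0.1, 2.5, -0.1], [-0.03, 0, -0.5, 0, 2, 0]],
  ],
)

```text
t: 21.22
ee_pos: [0.5123, -0.3331, 0.1258]
ee_rot: [-90.0, -0.1, -17.0]
contact_force: [-0.1, 0.6, -0.7]
grip_width: 0.012
```

```bash
python3 - <<'E'
from h import *
plan((.514,-.334,.11),-16.65,1)
b=arm.grab_frame("side")[:,:,::-1]
cv2.imwrite("pics/c8.png",crop(b,206,215,110,120,5))
E
```

```text
turn total [-0.04 -0.37  0.07]
[0.074, 0.63, -0.013] [-0.04, -0.37, 0.07]
```

View pics/c8.png

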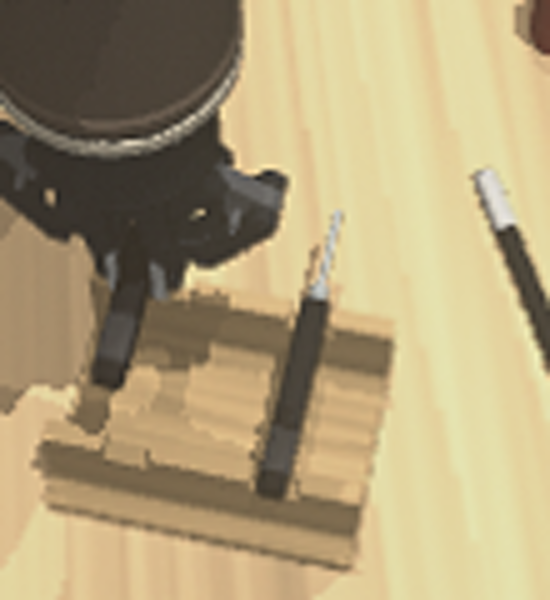

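Side view: hook pick in the grip at (120,330), lined up with its notches; awl undisturbed. Descending with a slight nose-down correction.

jog_arm(
  moves=[
    [[0.07, 0.6, 0, -0.5, -0.4, 0], [0, 0.7, 0, -0.5, 0, 0], [0, 0.7, 0, -0.5, 0, 0], [0, 0.6, 0, -0.5, 0, 0], [0, 0.3, 0, 0, 0, 0]],
  ],
)

```text
t: 21.9
ee_pos: [0.5144, -0.3343, 0.0486]
ee_rot: [-92.1, -0.1, -16.5]
contact_force: [0.1, -0.2, -0.5]
grip_width: 0.0122
```

jog_arm(
  moves=[
    [[0, 0.1, 0, 0, 0, 0], [0, 0.06, 0, 0, 0, 0], [0, 0.04, 0, 0, 0, 0], [0, 0.03, 0, 0, 0, 0], [0, 0.03, 0, 0, 0, 0]],
  ],
)

```text
t: 22.52
ee_pos: [0.515, -0.3348, 0.0424]
ee_rot: [-92.1, -0.2, -16.5]
contact_force: [0.1, -0.6, -0.7]
grip_width: 0.0123
```

jog_arm(
  moves=[
    [[0, 0.04, 0, 0, 0, 0], [0, 0.04, 0, 0, 0, 0], [0, 0.03, 0, 0, 0, 0], [0, 0.03, 0, 0, 0, 0], [0, 0.02, 0, 0, 0, 0]],
  ],
)

```text
t: 23.15
ee_pos: [0.515, -0.3351, 0.0384]
ee_rot: [-92.1, -0.2, -16.5]
contact_force: [-0.5, 0.2, -0.1]
grip_width: 0.0122
```

jog_arm(
  moves=[
    [[0, 0.02, 0, 0, 0, 0], [0, 0.02, 0, 0, 0, 0], [0, 0, 0, 0, 0, 0], [0, 0, 0, 0, 0, 0], [0, 0, 0, 0, 0, 0]],
  ],
)

```text
t: 23.78
ee_pos: [0.5151, -0.3351, 0.0373]
ee_rot: [-92.1, -0.2, -16.5]
contact_force: [0.7, -0.4, -0.5]
grip_width: 0.0123
```

jog_arm(
  moves=[
    [[0, 0.02, 0, 0, 0, 0], [0, 0.02, 0, 0, 0, 0], [0, 0, 0, 0, 0, 0], [0, 0, 0, 0, 0, 0], [0, 0, 0, 0, 0, 0]],
  ],
)

```text
t: 24.4
ee_pos: [0.5151, -0.3352, 0.037]
ee_rot: [-92.1, -0.2, -16.5]
contact_force: [-0.9, -0.4, 0.9]
grip_width: 0.0121
```

jog_arm(
  moves=[
    [[0, 0, 0, 0, 0, 0], [0, 0, 0, 0, 0, 0], [0, 0, 0, 0, 0, 0], [0, 0, 0, 0, 0, 0], [0, 0, 0, 0, 0, 0]],
  ],
  gripper=50,
  force=20,
)

```text
t: 25.02
ee_pos: [0.5151, -0.3353, 0.0368]
ee_rot: [-92.1, -0.2, -16.5]
contact_force: [-0.6, -0.6, 0.9]
grip_width: 0.0424
```

jog_arm(
  moves=[
    [[0, -0.2, 0, 0, 0, 0], [0, -0.6, 0, 0, 0, 0], [0, -0.9, 0, 0, 0, 0], [0, -0.9, 0, 0, 0, 0], [0, -0.9, 0, 0, 0, 0]],
  ],
)

```text
t: 25.65
ee_pos: [0.5153, -0.3315, 0.1287]
ee_rot: [-92.1, -0.1, -16.5]
contact_force: [-0.6, -0.1, 0.9]
grip_width: 0.0425
```

jog_arm(
  moves=[
    [[0, -0.3, -0.9, 0, 0, 0], [0, -0.3, -0.9, 0, 0, 0], [0, -0.3, -0.9, 0, 0, 0], [0, -0.3, -0.9, 0, 0, 0], [0, 0, -0.9, 0, 0, 0]],
  ],
)

```text
t: 26.28
ee_pos: [0.482, -0.4455, 0.1674]
ee_rot: [-92.2, -0.3, -16.5]
contact_force: [0.0, -0.3, 0.1]
grip_width: 0.0428
```

```bash
python3 - <<'E'
from h import *
a=arm.grab_frame("top")[:,:,::-1];b=arm.grab_frame("side")[:,:,::-1]
top=np.hstack([crop(a,168,160,80,60,5),crop(b,196,118,80,60,5)])
bot=np.hstack([crop(a,300,172,80,60,5),crop(b,206,255,80,60,5)])
cv2.imwrite("pics/c9.png",np.vstack([top,bot]))
print(arm.sense()["ee_pos"])
E
```

```text
[ 0.48150804 -0.44646408  0.16681879]
```

View pics/c9.png

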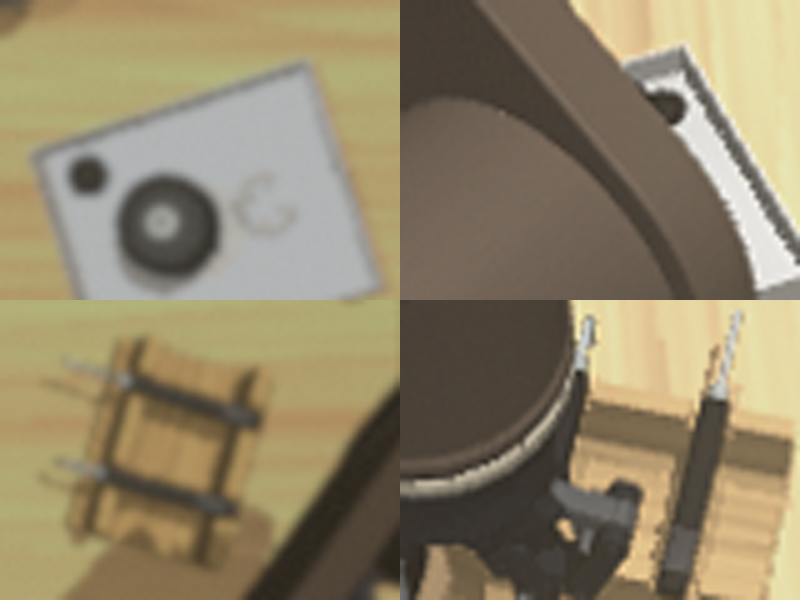

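Ring lies flat in the tray at (265,205), pick back in its notches in the same place as at the start, hub cap and awl unmoved, arm clear.

```bash
python3 -c "
from bench import arm
print(arm.job_done())"
```

```text
the job is handed in; nothing more can be done
None
```

I pried the ring out of its groove with the hook pick, and it dropped into the catch tray. The pick is back across its rest, released, and I handed the job in at about 26 s of the 51 s allowed. No verdict was reported.

- **Ring:** I found the axle by touching it lightly with the tip (about 6 N), then backed off and set the tip into the gap. The pull took six short steps at up to about 12 N sideways, measured at the wrist, and I pressed down harder than the advised 3 N, at 5–9 N. It snapped free, and I drew it slowly over the edge of the roller.
- **Last pictures:** the ring lies flat in the tray, well clear of the roller. The pick is in its original notches, in line with how it started. The awl and the hub cap show no visible movement, and the arm is clear of everything.
- **Not checked or off:**
  - The gripper hid the tip at the ring, so I confirmed the tip in the gap by force and by how the ring followed, not by sight.
  - The pick tilted a few degrees in the grip during the pull. I corrected for that roughly before laying it down.
  - I did not look again at the bystanders farther off; the arm never worked near them.

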